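# Load a battery tube into the third charging bay

## Task

On the charging rack, count the gaps between the dividers from the end where the grey power box stands, filled gaps included. With a fingertip push the loading shuttle along its rail until the tube lying in it faces the third gap, then push the tube by its near end straight into that gap until it snaps in behind the catch. Only push: do not lift the tube, and leave the two tubes that are charging in their places.

Things in the scene. Friction and masses are not known exactly. Their poses are not given: they have to be found in the camera images.
- charge_rack: charging rack, 420 x 420 mm base plate 4 mm thick, fixed to the worktop, turned a little either way. Origin on the worktop, midway along the row of bays, in the line of the catches' stop faces; x points into the bays (away from the robot), y along the row to the left, z up. Six gaps (bays) open towards the robot; gap centres at y = +115, +69, +23, -23, -69, -115 mm.
- divider_mid (a point): front foot of the middle one (of seven) of the black upright dividers that part the six gaps: at x = 14, y = 0, z = 17.5 mm (the bay floor) in the rack's frame. Dividers 4 mm thick with rounded noses, 46 mm apart, gaps 42 mm wide; they run from x = 14 to 182 mm and up to 45.5 mm above the worktop.
- catch_line (a point): on the bay floor (17.5 mm above the worktop) at x = 0, y = 0 in the rack's frame. In the floor before each gap sits an 8 mm wide steel catch, a ramp from x = -14 to 0 mm that rises 4.5 mm: a tube rides over it, pressing it down with under 1 N, and it springs up behind the tube's near end once that is past its upright stop face at x = 0.
- bay_mid (a point): on the bay floor, at x = 90, y = 0, z = 17.5 mm in the rack's frame. At the back of each bay, at x = 172 mm, is the tip of a brass spring contact. It yields 9.5 mm with 1 to 2.5 N, then stops the tube firmly (near end about 5.5 mm past the catch's stop face); when let go it pushes the tube back until its near end rests on the catch, about x = 0.
- power_box: grey power box, 190 x 40 x 66 mm high, black rocker switch and vent slots on top; stands at one end of the row of bays (left or right), with its axes parallel to the rack's. Origin: middle of the near lower edge, at x = 5 mm, y = +163 or -163 mm in the rack's frame. The gaps are counted from here: the first gap's centre is 48 mm from it along the row, the second 94 mm, the third 140 mm.
- end_block: low plain aluminium block, 190 x 40 x 14 mm, at the other end of the row from the power box. Origin: middle of its near lower edge.
- shuttle (a joint): travel of the loading shuttle along its two rods before the bays, in m: 0 where it is parked at the start (near the left end, its middle at y = +123 to +163 mm in the rack's frame), growing as it moves to the right (the rack's -y), up to 0.285. It resists with about 1.5 N plus light damping and stays where it is left.
- shuttle_mid (a point): middle of the shuttle's plate, on the trough's floor, 18.5 mm above the worktop; axes parallel to the rack's. Plate 184 mm (rack's x) by 88 mm, 4 mm thick, from x = -198 to -14 mm in the rack's frame. The trough for the tube runs along the rack's x over its middle; its black walls are 40 mm over the outsides and reach 26.5 mm above the worktop.
- left_tab (a point): middle of the outer (left) face of the shuttle's left push tab: an upright plate 36 mm long (rack's x), 6 mm thick, up to 56.5 mm above the worktop; this point is 45 mm above the worktop and 44.5 mm left of the shuttle's middle. Push here to move the shuttle to the right.
- right_tab (a point): the same on the shuttle's right tab (outer face, 44.5 mm right of the shuttle's middle). Push here to move the shuttle back to the left. Between the tabs 76 mm are free.
- tube_mid (a point): centre of the loose battery tube that lies in the shuttle's trough, along the rack's x: white and green round handle, 34 mm in diameter, 176 mm long, 0.08 to 0.16 kg.
- tube_tail (a point): centre of the flat near end (brown cap) of that tube, on its axis (17 mm above the floor it lies on); at the start within a few mm of the shuttle's near edge. Push here, along the rack's x. The fingertip must stay above the trough walls, more than 27 mm above the worktop.
- tube_nose (a point): centre of the tube's far end (green, with the charging contacts), which goes into the gap first.
- tube_a_mid (a point): centre of a like tube that is charging in the second gap from the left; its near end stands before the dividers. Leave it.
- tube_b_mid (a point): centre of a like tube that is charging in the sixth gap from the left. Leave it.
- tube: the loose battery tube as a whole; its y axis runs along the tube from the far end to the near end (the body's other axes and its origin, on the tube's surface, roll with it: use the points).

How it is judged (in metres and radians):
On the way:
1. the shuttle stands at rest before the third gap from the power box, with the tube still on it ((y of shuttle_mid in the frame of power_box between 0.135 and 0.145 m or y of shuttle_mid in the frame of power_box between -0.145 and -0.135 m) and velocity of joint shuttle between -0.005 and 0.005 m/s and x of tube_nose in the frame of charge_rack below 0 m), for 0.2 s.
At the end, for the whole second after the job is handed in: The tube lies at rest in the third gap from the power box (axis within 6 mm of the gap's middle, within 0.06 rad of its direction), its near end behind the catch (between 1 mm before and 7 mm behind the stop face); the two charging tubes are within 12 mm of where they were ((y of tube_mid in the frame of power_box between 0.134 and 0.146 m or y of tube_mid in the frame of power_box between -0.146 and -0.134 m) and x of tube_tail in the frame of charge_rack between -0.001 and 0.007 m and height (world z) of tube_mid below 0.04 m and angle between the y axis of tube and the x axis of charge_rack, either way round below 0.06 rad and linear speed of tube below 0.02 m/s and distance of each of tube_a_mid, tube_b_mid from where it was at the start of the episode below 0.012 m); the robot touches nothing.
It fails at once if the tube is lifted more than about 14 mm (height (world z) of tube_mid above 0.05 m).
It fails at once if the tube is pushed into another gap (x of tube_nose in the frame of charge_rack above 0.03 m and not (y of tube_nose in the frame of power_box between 0.128 and 0.152 m or y of tube_nose in the frame of power_box between -0.152 and -0.128 m)).
It fails at once if a charging tube is moved more than 12 mm (distance of any of tube_a_mid, tube_b_mid from where it was at the start of the episode above 0.012 m).
It also fails if it takes over 54 s, if anything falls off the work surface, if the arm or the gripper's body presses on something with over 40 N, if the wrist force passes 120 N, or if a joint passes its speed limit or range.

## Robot

A 6-joint arm with a two-finger parallel gripper is mounted at the origin on a cart in front of the work surface, level with it; the furniture and walls round the work are solid. World frame = base frame: x ahead of the robot, y to its left, z up, the work surface at z = 0. Lengths are in mm, angles in degrees, forces in N, time in s.
With the tool pointing down it reaches from about 300 to 850 mm from the base axis. Payload 4.2 kg.
Tool frame: the origin (TCP) lies at the very end of the fingers, on their centre line; the grasp point (between the pads) lies env.pinch_z behind it (env.pinch_z is the distance from the TCP to the grasp point, in mm); z points along the fingers, y is the line along which they close (so a half turn about z gives the same grasp; the last joint's range is limited). The gripper opens to 91 mm and grips with 3 to 60 N. Pads are 32 mm wide; open, the fingers measure 118 mm over their backs; the gripper's body (76 mm by 178 mm) begins 60 mm behind the grasp point.
Start: joints at [69.786, 18.312, 89.639, -0, 72.044, -1.146], TCP at [187.851, 543.47, 175.576] pointing down, gripper open.
Joint ranges: [-177.97, 177.97], [-48.28, 115.42], [12.27, 149.76], [-77.06, 257.06], [2.81, 150.46], [-146.56, 146.56]. Speed limits (degrees/s): [147.25, 147.25, 180, 180, 180, 180].

## Interface

Orientations are given as [roll, pitch, yaw] about the fixed x, y, z axes, in that order (R = Rz(yaw) Ry(pitch) Rx(roll)).
In Python, from workcell import state, vision, job_done, env gives the robot as it stands.
- The arm moves only by the tool servo_tool, never from a script. Its argument "rows" is a list of rows, each a list of 5 numbers: the shift along the tool's x, y, z scaled (see below), then the turn about the tool's z scaled (see below), then the opening, from 0 (shut) to 1 (fully open). A call has 1 to 20 rows; each row is the pose to reach, as a shift and turn from the pose commanded when the call began, along the tool's axes at that moment; what a row does not reach only later rows make up. The controller multiplies each number of a shift by 200 mm and each number of a turn by 90 degrees. A row lasts 1/12 s, in which the tool goes at most 41.7 mm and 7.16 degrees, less where a joint would pass 70% of its speed; a pose out of reach is approached as far as the arm can. A call with a number of a shift or a turn outside -1 to 1 is refused whole. A call with a gripper value outside its range is refused whole. The fingers move at their own pace and stop on an object; "force" is the grip in N (left out, the last holds). Time passes only in rows, so rows that repeat a pose let the fingers close. It gives the time, the measured TCP pose, the force, the opening and the grip force at its end, in the units of the state.
- state(): the state, without advancing time (a new reading comes with each control period).
- vision.grab_frame(name): name is "scene" or "top" or "wrist"; returns the picture (384x512x3 uint8, red, green, blue); there is no depth.
- vision.camera_info(name): a dict with "vertical_fov" (degrees; the focal length in pixels is half the picture's height over the tangent of half this angle, whatever the lens; pixels are square), "cx", "cy" (the principal point, pixels), "T" (4x4, takes a point from camera to world coordinates). Camera axes: x right, y up, looking along -z (the intrinsics and any distortion apply to the point x, -y, -z); pixel columns grow to the right and rows downward; lengths in mm; the calibration is good to about 2 mm. A picture is of the moment at which its call begins: read the wrist's pose just before it. camera_info takes no time and is no camera call; for the wrist camera it gives the pose at the moment of the call.
- job_done(): hands the job in; it is judged then, once.
The state is a dict: "time_s": time; "qpos": joint angles; "qvel": joint speeds; "effort": joint torques, N m; "ee_pos": TCP position; "ee_rot": TCP orientation; "force": force on the tool from outside, world axes, zero at the start; "torque": the same for the moment, N m; "gripper_width": finger opening in mm; "gripper_force": force on a finger pad.
Only numpy, scipy, OpenCV 4.12 (cv2) and the standard library are available. Lean on these libraries where they do the work, as an engineer would, in place of code of your own. Each camera call takes 0.05 s, during which the arm holds its last target. There are 200 camera calls.

## Working session

There is one attempt and no reset: what is moved stays moved. The work goes in short steps, Python scripts to look and compute and a tool call to move; the robot and the scene stay as the last step left them, time stands still between calls to the robot, and variables do not carry over. Pictures are saved under pics/ and viewed, at most 10 in all, crops included, and the job is handed in when it is done.

Besides the shell and the picture viewer there is one more tool, called after "Emit:" as name(argument=value, ...), one argument or row to a line, values as JSON. servo_tool: Moves the arm, as the interface text tells. Its arguments: {"type":"object","properties":{"rows":{"type":"array"},"force":{"type":"number"}},"required":["rows"]}

```bash
mkdir -p pics
cat > h.py <<'E'
import numpy as np, cv2
from workcell import state, vision, job_done, env
def K(n):
    c=vision.camera_info(n); f=192/np.tan(np.radians(c["vertical_fov"])/2); return c,f,np.array(c["T"])
def ray(n,u,v,z,ci=None):
    c,f,T=ci or K(n); d=T[:3,:3]@np.array([(u-c["cx"])/f,-(v-c["cy"])/f,-1]); o=T[:3,3]
    return o+d*(z-o[2])/d[2]
def proj(n,p,ci=None):
    c,f,T=ci or K(n); q=T[:3,:3].T@(np.array(p)-T[:3,3]); return c["cx"]+f*q[0]/-q[2], c["cy"]-f*q[1]/-q[2]
def save(n,name):
    im=vision.grab_frame(n); cv2.imwrite("pics/"+name,im[...,::-1]); return im
E
python3 - <<'E'
from h import *
a=save("top","top0.png");b=save("scene","sc0.png")
cv2.imwrite("pics/top0b.png",cv2.resize(a,(800,600),interpolation=2)[...,::-1])
print(vision.camera_info("top"),vision.camera_info("scene")); s=state(); print(s["ee_pos"],s["ee_rot"],s["gripper_width"],env.pinch_z,s["time_s"])
E
```

```text
{'vertical_fov': 50.17437234704609, 'cx': 253.538919100732, 'cy': 194.02130962679723, 'T': array([[-1.14316774e-02,  9.81975523e-01, -1.88662102e-01,
         4.40534584e+02],
       [-9.99934417e-01, -1.10957315e-02,  2.83676995e-03,
         1.26563111e+02],
       [ 6.92294641e-04,  1.88682158e-01,  9.82037965e-01,
         9.56854494e+02],
       [ 0.00000000e+00,  0.00000000e+00,  0.00000000e+00,
         1.00000000e+00]])} {'vertical_fov': 55.72823997233411, 'cx': 259.6336600034976, 'cy': 193.30191134882438, 'T': array([[ 8.87149673e-01,  2.52152826e-01, -3.86502794e-01,
         2.84877404e+02],
       [-4.61278283e-01,  5.09394277e-01, -7.26457030e-01,
        -4.95402567e+02],
       [ 1.37041180e-02,  8.22761462e-01,  5.68221589e-01,
         5.56108061e+02],
       [ 0.00000000e+00,  0.00000000e+00,  0.00000000e+00,
         1.00000000e+00]])}
[187.67993494 542.97437271 174.82793965] [-1.79910295e+02 -5.96140913e-04  1.60934679e+02] 91.04906687607132 18.8 0.1
```

View pics/top0b.png

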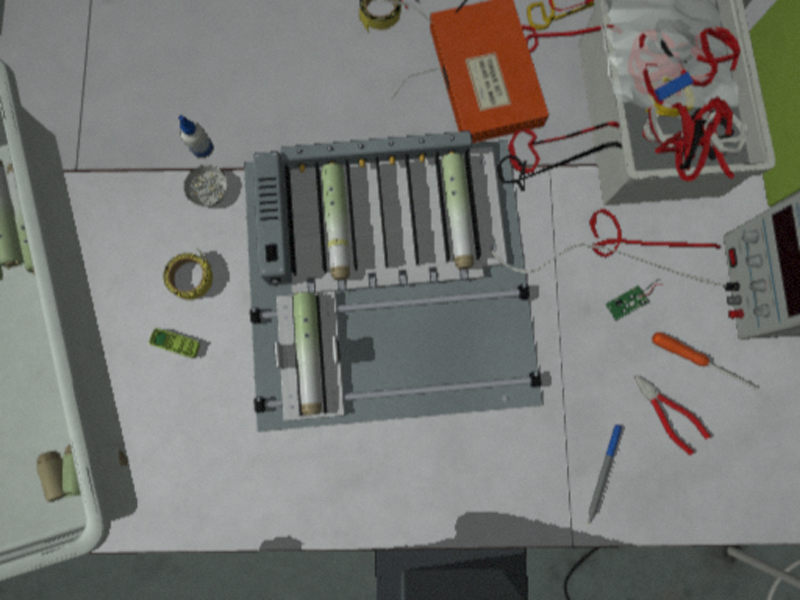

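View pics/sc0.png

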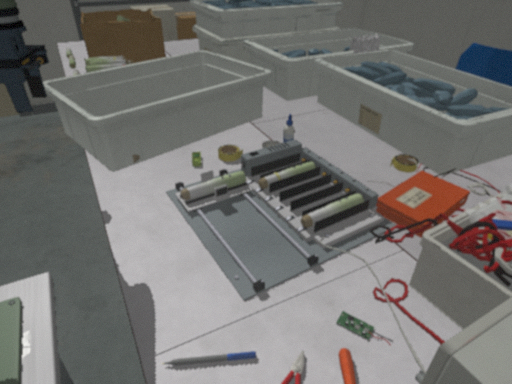

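The top view shows the power box at the left end (265,215 in the 800 px picture), the charging tubes in gaps 2 and 6 (335,220 and 455,210), and the shuttle with its tube at (307,355). That makes the target gap 3 from the left, at y=+23. I'll enlarge the rack for exact pixels.

Run:
```python
from h import *
im=cv2.imread("pics/top0.png")
c=im[80:280,150:355]; cv2.imwrite("pics/crop0.png",cv2.resize(c,None,fx=3,fy=3,interpolation=cv2.INTER_CUBIC)[:600])
```

```text
(no output)
```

View pics/crop0.png

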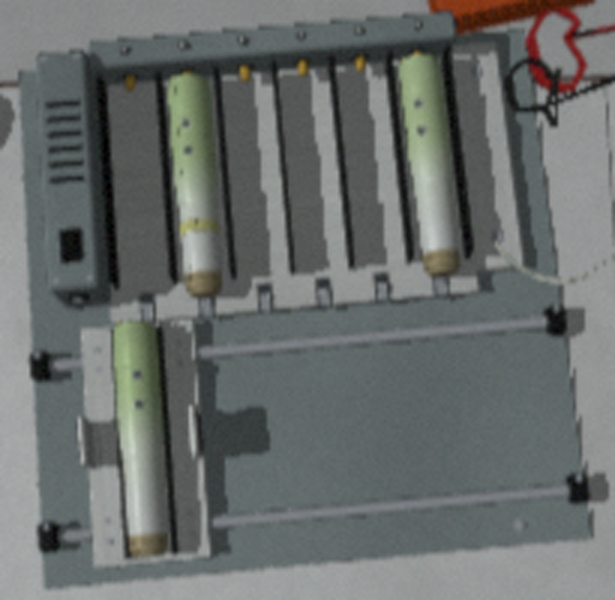

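Run:
```python
from h import *
ci=K("top")
P=lambda x,y,z: ray("top",150+(x+.5)/3-.5,80+(y+.5)/3-.5,z,ci)
np.set_printoptions(precision=1,suppress=True)
pts={"NL":(45,588,4),"NR":(592,537,4),"FL":(22,72,4),
"tailA":(205,293,34.5),"tailB":(442,270,34.5),
"c1":(147,301,20),"c3":(265,290,20),"c4":(323,285,20),"c5":(381,280,20),
"pbnear L":(55,293,66),"pbnear R":(98,291,66),"pbfar L":(40,56,66),"pbfar R":(85,52,66),
"tubetail":(148,550,35.5),"tubenose":(133,323,35.5),"plateNL":(95,565,18.5),"plateNR":(210,555,18.5),"plateFL":(81,328,18.5),"ltab":(81,440,56.5),"rtab":(197,430,56.5)}
W={k:P(*v) for k,v in pts.items()}
for k,v in W.items(): print(k,v)
d=W["NL"]-W["NR"]; th=np.arctan2(d[1],d[0])-np.pi/2; 
d2=W["tailA"]-W["tailB"]; th2=np.arctan2(d2[1],d2[0])-np.pi/2
d3=W["pbfar L"]-W["pbnear L"];d4=W["tubenose"]-W["tubetail"];d5=W["c1"]-W["c5"]
print([np.degrees(x) for x in(th,th2,np.arctan2(d3[1],d3[0]),np.arctan2(d4[1],d4[0]),np.arctan2(d5[1],d5[0])-np.pi/2)],np.linalg.norm(d),np.linalg.norm(d2),np.linalg.norm(d4),np.linalg.norm(d5))
```

```text
NL [436.5 328.4   4. ]
NR [470.  -89.1   4. ]
FL [853.5 359.7   4. ]
tailA [657.9 205.5  34.5]
tailB [674.   22.6  34.5]
c1 [655.4 251.9  20. ]
c3 [663.2 159.8  20. ]
c4 [666.7 114.4  20. ]
c5 [670.2  68.9  20. ]
pbnear L [651.7 314.2  66. ]
pbnear R [652.9 282.3  66. ]
pbfar L [839.6 331.   66. ]
pbfar R [842.5 296.4  66. ]
tubetail [463.3 246.5  35.5]
tubenose [634.7 260.3  35.5]
plateNL [453.  288.4  18.5]
plateNR [459.5 202.1  18.5]
plateFL [634.8 303.2  18.5]
ltab [543.  294.   56.5]
rtab [549.4 209.   56.5]
[np.float64(4.58979420385757), np.float64(5.051685629504963), np.float64(5.112832548064854), np.float64(4.605562987121859), np.float64(4.622426513788577)] 418.8905073194721 183.62464953498517 171.99169261564725 183.5873091107573
```

The scale checks out: 183.6 mm measured against 184 mm given, both between the charging tubes and across the catches. Rack yaw is about 4.75° and its origin about (664.5, 137). The shuttle is at y≈125, so it needs about 102 mm of travel. I'll close the fingers, turn to the rack's axes and approach.

Emit:
servo_tool(
  rows=[
    [-0.13,-0.38,0,-0.05,0],
    [-0.13,-0.38,0,-0.1,0],
    [-0.5,-0.4,0,-0.18,0],
    [-0.95,-0.43,0,-0.265,0],
    [-0.95,-0.43,0,-0.265,0],
    [-0.95,-0.43,0,-0.265,0],
    [-0.95,-0.43,0,-0.265,0],
    [-0.95,-0.43,0,-0.265,0],
    [-0.95,-0.43,0,-0.265,0],
    [-0.95,-0.43,0,-0.265,0],
  ],
)

```text
time_s: 0.93
ee_pos: [338.0, 400.5, 175.3]
ee_rot: [-180.0, -0.1, -175.2]
force: [-0.6, -0.1, -0.1]
gripper_width: 27.2
gripper_force: 0.0
```

```bash
cat >> h.py <<'E'
O=np.array([664.5,137.3]); a=np.radians(4.75); EX=np.array([np.cos(a),np.sin(a)]); EY=np.array([-EX[1],EX[0]])
def rk(p): d=np.array(p[:2])-O; return np.round([d@EX,d@EY,*p[2:]],1)
E
python3 - <<'E'
from h import *
s=state(); print(s["time_s"],s["ee_pos"],s["ee_rot"],s["gripper_width"],rk(s["ee_pos"]),s["force"])
E
```

```text
0.9333 [337.96200166 400.48029954 175.3067421 ] [-1.79997126e+02 -6.97157862e-02 -1.75164948e+02] 27.163137757024927 [-303.6  289.3  175.3] [-0.62822444 -0.08520261 -0.09125514]
```

Emit:
servo_tool(
  rows=[
    [-0.17,-0.07,0,0,0],
    [-0.35,-0.14,0,0,0],
    [-0.52,-0.21,0,0,0],
    [-0.7,-0.28,0,0,0],
    [-0.87,-0.35,0.1,0,0],
    [-0.988,-0.42,0.25,0,0],
    [-0.988,-0.42,0.4,0,0],
    [-0.988,-0.42,0.55,0,0],
    [-0.988,-0.42,0.66,0,0],
    [-0.988,-0.42,0.66,0,0],
    [-0.988,-0.42,0.66,0,0],
  ],
)

```text
time_s: 1.85
ee_pos: [541.5, 333.8, 42.8]
ee_rot: [-180.0, -0.1, -175.1]
force: [1.3, 0.4, 0.1]
gripper_width: 0.5
gripper_force: 0.0
```

Run:
```python
from h import *
s=state(); print(s["time_s"],s["gripper_width"],rk(s["ee_pos"]),s["force"])
im=save("top","top1.png"); c=im[120:300,130:330]; cv2.imwrite("pics/crop1.png",cv2.resize(c,None,fx=3,fy=3,interpolation=2)[...,::-1])
```

```text
1.85 0.48508392255647514 [-106.3  206.    42.8] [1.25238102 0.38110381 0.06149317]
```

View pics/crop1.png

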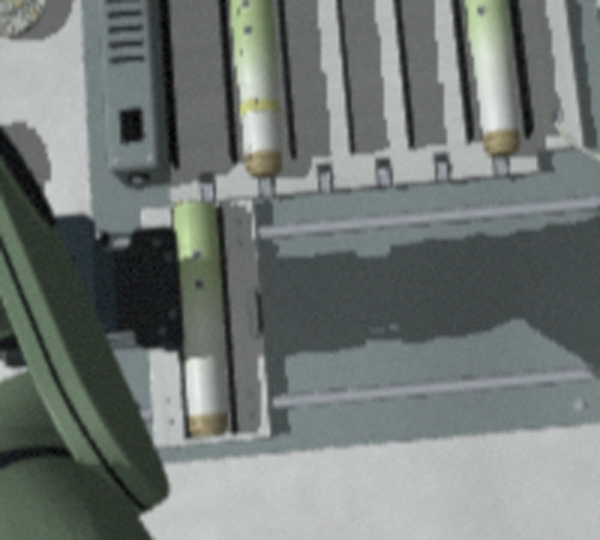

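The gripper is clear to the left of the left tab (finger at about (140,290)). I'll push it to about 15 mm short of the goal.

Emit:
servo_tool(
  rows=[
    [0,-0.03,0,0,0],
    [0,-0.06,0,0,0],
    [0,-0.09,0,0,0],
    [0,-0.12,0,0,0],
    [0,-0.16,0,0,0],
    [0,-0.2,0,0,0],
    [0,-0.24,0,0,0],
    [0,-0.28,0,0,0],
    [0,-0.32,0,0,0],
    [0,-0.36,0,0,0],
    [0,-0.4,0,0,0],
    [0,-0.44,0,0,0],
    [0,-0.48,0,0,0],
    [0,-0.51,0,0,0],
    [0,-0.53,0,0,0],
    [0,-0.54,0,0,0],
    [0,-0.55,0,0,0],
    [0,-0.55,0,0,0],
    [0,-0.55,0,0,0],
  ],
)

```text
time_s: 3.48
ee_pos: [552.4, 223.5, 43.6]
ee_rot: [180.0, 0.0, -175.2]
force: [0.6, -0.3, -0.2]
gripper_width: 0.5
gripper_force: 0.0
```

Run:
```python
from h import *
s=state(); print(s["time_s"],rk(s["ee_pos"]),s["force"])
im=save("top","top2.png"); c=im[120:300,150:350]; cv2.imwrite("pics/crop2.png",cv2.resize(c,None,fx=4,fy=4,interpolation=2)[:600,:,::-1])
```

```text
3.4833 [-104.5   95.2   43.6] [ 0.57439938 -0.34769979 -0.22171877]
```

View pics/crop2.png

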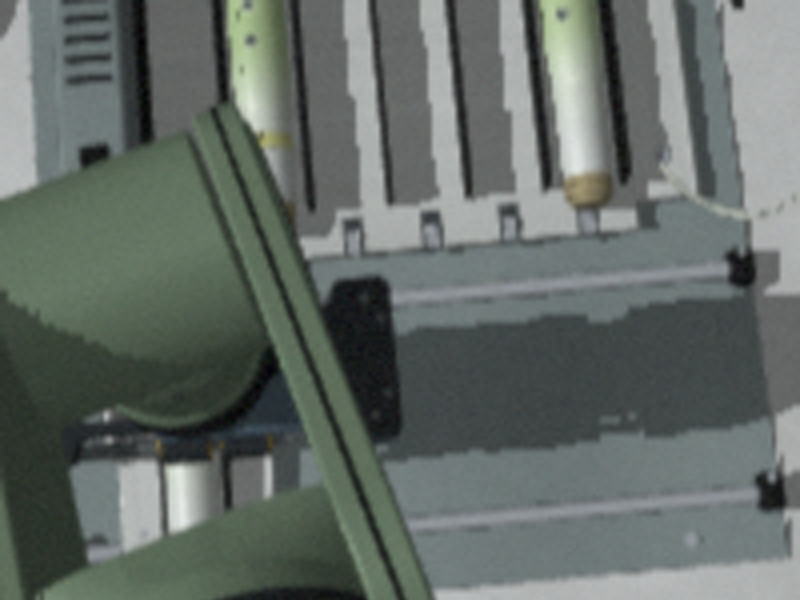

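The visible tube end at (190,490) seems not to have moved, which is unexpected. I'll check the scene camera.

Run:
```python
from h import *
s=state(); print(rk(s["ee_pos"]),s["force"])
im=save("scene","sc2.png"); c=im[100:300,130:400]; cv2.imwrite("pics/crop3.png",cv2.resize(c,(800,592),interpolation=2)[...,::-1])
ci=K("top")
for z in (18.5,): print(rk(ray("top",180,242,z,ci)),rk(ray("top",150+270/4,120+470/4,z,ci)))
```

```text
[-104.6   95.2   43.6] [ 0.15134931 -0.79424573  0.83435273]
[-139.7  167.5   18.5] [-137.6   81.7   18.5]
```

View pics/crop3.png

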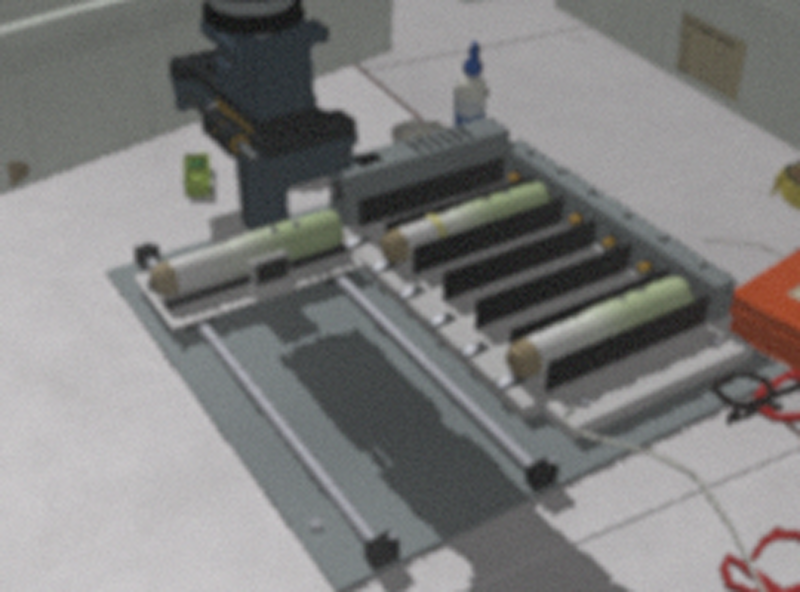

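Run:
```python
from h import *
s=state(); print(s["time_s"],s["ee_pos"],s["qpos"])
for n,f in (("scene",lambda u,v:((u-130)*800/270,(v-100)*592/200)),("top",lambda u,v:((u-150)*4,(v-120)*4))):
  for y in (95,206):
    for z in (43,122):
        p=O-105*EX+y*EY; print(n,y,z,f(*proj(n,(*p,z))))
print(proj("scene",[187,543,175]))
im0=cv2.imread("pics/sc0.png").astype(int); im2=cv2.imread("pics/sc2.png").astype(int)
m=(abs(im0-im2).sum(2)>60).astype(np.uint8); print(m.sum(), cv2.boundingRect(m))
```

```text
3.5833 [552.38449643 223.61281854  43.56690455] [ 2.09262300e+01  2.64001349e+01  9.73717181e+01  1.30456995e-02
  5.62198474e+01 -7.38859840e+01]
scene 95 43 (np.float64(264.8943190780166), np.float64(262.9475974526379))
scene 95 122 (np.float64(260.09377030748453), np.float64(182.13753580744998))
scene 206 43 (np.float64(210.02187778158125), np.float64(205.51856789530774))
scene 206 122 (np.float64(203.01384586066854), np.float64(128.533122290368))
top 95 43 (np.float64(237.96633643793325), np.float64(410.5196151961785))
top 95 122 (np.float64(221.81237151961216), np.float64(391.9919663364277))
top 206 43 (np.float64(39.698573367428935), np.float64(429.1353136241163))
top 206 122 (np.float64(5.162134107986276), np.float64(412.28467462704805))
(np.float64(37.36959542550653), np.float64(119.07137018001984))
24604 (0, 0, 384, 384)
```

Nothing was touched. The visible fingertip, at about (265,222), fits z≈83 mm at y=95, which is above the tab, although the TCP reads 43.6. I'll go back to the left, into free space, and measure the real tip height.

Emit:
servo_tool(
  rows=[
    [0,0.1,0,0,0],
    [0,0.2,0,0,0],
    [0,0.3,0,0,0],
    [0,0.4,0,0,0],
    [0,0.5,0,0,0],
    [0,0.6,0,0,0],
    [0,0.6,0,0,0],
    [0,0.6,0,0,0],
  ],
)

```text
time_s: 4.25
ee_pos: [542.1, 343.6, 43.3]
ee_rot: [-180.0, -0.0, -175.1]
force: [-0.1, -0.3, -0.7]
gripper_width: 0.6
gripper_force: 0.0
```

Run:
```python
from h import *
s=state(); print(s["time_s"],rk(s["ee_pos"]),s["force"],s["gripper_width"])
im=save("scene","sc3.png"); w=save("wrist","w3.png")
a=cv2.resize(im[70:220,120:300],(480,400),interpolation=2); b=cv2.resize(w,(320,240))
o=np.zeros((400,800,3),np.uint8); o[:,:480]=a; o[:240,480:]=b
cv2.imwrite("pics/crop4.png",o[...,::-1])
e=s["ee_pos"]
for z in (0,20,40,60): print(z,[( (u-120)*480/180,(v-70)*400/150) for u,v in [proj("scene",[e[0],e[1],e[2]+z])]])
T=np.array(vision.camera_info("wrist")["T"]);print(T)
```

```text
4.25 [-104.9  215.8   43.3] [-0.13250417 -0.3216446  -0.6950448 ] 0.6119951573313733
0 [(np.float64(211.73768978429342), np.float64(260.6809665477669))]
20 [(np.float64(210.16034902411246), np.float64(243.78362675234192))]
40 [(np.float64(208.54633485830135), np.float64(226.49342131112047))]
60 [(np.float64(206.89435325044525), np.float64(208.79648779592134))]
[[-8.37645190e-02 -9.65723873e-01 -2.45684566e-01  4.72938661e+02]
 [ 9.96485551e-01 -8.12353217e-02 -2.04296241e-02  3.37363110e+02]
 [-2.28889040e-04 -2.46532398e-01  9.69134523e-01  2.52787395e+02]
 [ 0.00000000e+00  0.00000000e+00  0.00000000e+00  1.00000000e+00]]
```

View pics/crop4.png

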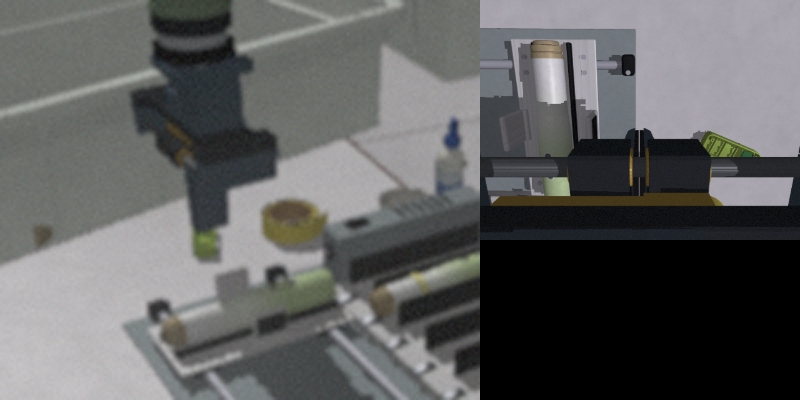

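The tip shows at (208,232), where the reported TCP would project to (212,260). So the real tip is about 30 mm higher than reported. Lowering to a reported z of about 12 is safe beside the shuttle with either height. I'll do that and push a short way to test.

Emit:
servo_tool(
  rows=[
    [0,0,0.05,0,0],
    [0,0,0.1,0,0],
    [0,0,0.14,0,0],
    [0,0,0.155,0,0],
    [0,0,0.155,0,0],
    [0,-0.04,0.155,0,0],
    [0,-0.08,0.155,0,0],
    [0,-0.12,0.155,0,0],
    [0,-0.16,0.155,0,0],
    [0,-0.2,0.155,0,0],
    [0,-0.23,0.155,0,0],
    [0,-0.25,0.155,0,0],
    [0,-0.27,0.155,0,0],
  ],
)

```text
time_s: 5.43
ee_pos: [547.1, 288.8, 12.9]
ee_rot: [180.0, 0.0, -175.3]
force: [-1.5, 2.1, 0.1]
gripper_width: 0.3
gripper_force: 0.9
```

Run:
```python
from h import *
s=state(); print(s["time_s"],rk(s["ee_pos"]),s["force"],s["gripper_width"])
im=save("scene","sc4.png")
a=cv2.resize(im[100:220,120:300],(720,480),interpolation=2)
cv2.imwrite("pics/crop5.png",a[...,::-1])
e=s["ee_pos"]
for z in (0,20,40,60): print(z,[( (u-120)*4,(v-100)*4) for u,v in [proj("scene",[e[0],e[1],e[2]+z])]])
for y in (125,105,95):
  q=[(*(O-198*EX+y*EY),35),(*(O-106*EX+(y+44)*EY),56.5)]
  print(y,[( (u-120)*4,(v-100)*4) for u,v in [proj("scene",p) for p in q]])
```

```text
5.4333 [-104.5  160.7   12.9] [-1.5175374   2.0684152   0.10186207] 0.32666065494505947
0 [(np.float64(356.081112982558), np.float64(345.5527613375971))]
20 [(np.float64(354.1162153581247), np.float64(320.5411183496806))]
40 [(np.float64(352.1046480359282), np.float64(294.9354058263906))]
60 [(np.float64(350.0447283039416), np.float64(268.71420413143073))]
125 [(np.float64(241.88658704974318), np.float64(386.09470751189644)), (np.float64(344.1268072914786), np.float64(285.2642538441829))]
105 [(np.float64(254.4107634213059), np.float64(402.24097592284613)), (np.float64(357.3628079905602), np.float64(298.925414004446))]
95 [(np.float64(260.8205670620828), np.float64(410.50454607508846)), (np.float64(364.1270795530571), np.float64(305.9069637401751))]
```

View pics/crop5.png

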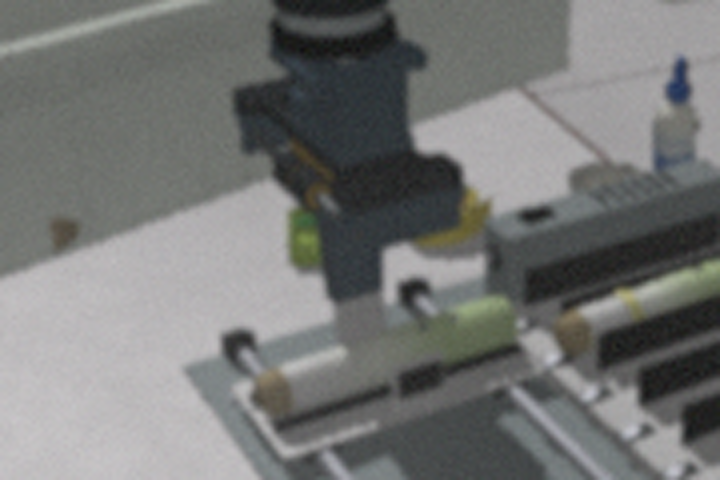

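It works: the reaction is +2.1 N, the tab top is at (360,300), and the shuttle is now near y≈102. I'll push on to just short of the goal, then back off to look.

Emit:
servo_tool(
  rows=[
    [0,-0.03,0,0,0],
    [0,-0.06,0,0,0],
    [0,-0.1,0,0,0],
    [0,-0.14,0,0,0],
    [0,-0.18,0,0,0],
    [0,-0.22,0,0,0],
    [0,-0.26,0,0,0],
    [0,-0.3,0,0,0],
    [0,-0.33,0,0,0],
    [0,-0.35,0,0,0],
    [0,-0.365,0,0,0],
    [0,-0.375,0,0,0],
    [0,-0.38,0,0,0],
    [0,-0.38,0,0,0],
    [0,-0.38,0,0,0],
  ],
)

```text
time_s: 6.73
ee_pos: [553.3, 213.1, 12.4]
ee_rot: [-180.0, 0.0, -175.2]
force: [1.5, -0.5, -0.1]
gripper_width: 0.2
gripper_force: 0.0
```

Emit:
servo_tool(
  rows=[
    [0,0.05,0,0,0],
    [0,0.1,0,0,0],
    [0,0.2,-0.1,0,0],
    [0.1,0.3,-0.2,0,0],
    [0.25,0.4,-0.3,0,0],
    [0.4,0.5,-0.35,0,0],
    [0.6,0.6,-0.35,0,0],
    [0.75,0.6,-0.35,0,0],
    [0.85,0.6,-0.35,0,0],
    [0.85,0.6,-0.35,0,0],
    [0.85,0.6,-0.35,0,0],
  ],
)

```text
time_s: 7.65
ee_pos: [373.2, 319.8, 83.0]
ee_rot: [180.0, 0.1, -175.1]
force: [-1.2, -1.1, 0.9]
gripper_width: 0.6
gripper_force: 0.0
```

Run:
```python
from h import *
s=state(); print(s["time_s"],rk(s["ee_pos"]),s["force"],s["gripper_width"])
im=save("top","top5.png"); im2=save("scene","sc5.png")
a=cv2.resize(im[140:280,180:345],(660,560),interpolation=2)
cv2.imwrite("pics/crop6.png",a[...,::-1])
```

```text
7.65 [-275.2  206.    83. ] [-1.21936271 -1.14111835  0.91876481] 0.6101374018695206
```

View pics/crop6.png

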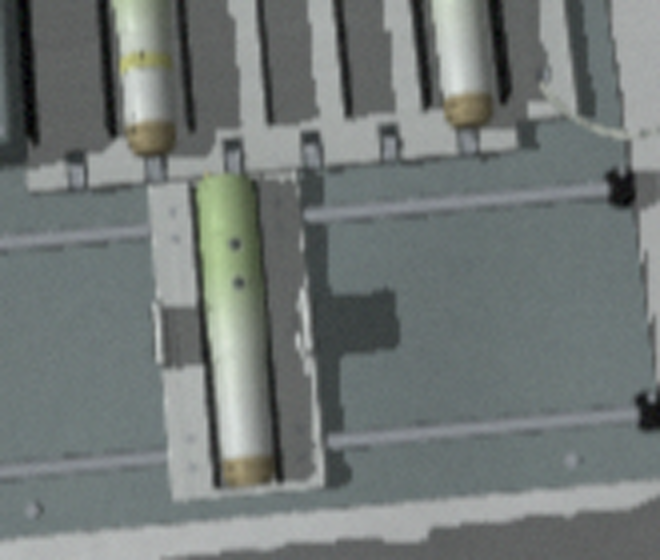

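The shuttle now stands before gap 3, with its tube's nose at (224,178), tail at (246,482), and catch 3 at (233,160). I'll work out the remaining error and get the tip height from the scene difference.

Run:
```python
from h import *
ci=K("top")
P=lambda x,y,z: rk(ray("top",180+(x+.5)/4-.5,140+(y+.5)/4-.5,z,ci))
for n,p in {"tail":(246,480,35.5),"nose":(224,180,35.5),"pNL":(172,500,18.5),"pNR":(325,485,18.5),"pFL":(149,187,18.5),"pFR":(298,175,18.5),"ltab":(156,335,56.5),"rtab":(306,322,56.5),"c1":(77,172,20),"c3":(233,156,20),"c4":(312,150,20),"c5":(390,144,20),"A":(151,148,34.5),"B":(468,118,34.5)}.items(): print(n,P(*p))
s=state(); e=s["ee_pos"]
# finger silhouette in scene: darkness relative to empty scene
im0=cv2.imread("pics/sc0.png").astype(int)
for f,tcp in (("sc3.png",[542.1,343.6,43.3]),("sc5.png",e)):
    im=cv2.imread("pics/"+f).astype(int); m=((im0-im).sum(2)>120)
    u,v=proj("scene",tcp); u0=int(round(u)); print(f,u,v,[(z,np.round(proj("scene",[tcp[0],tcp[1],tcp[2]+z])[1],1)) for z in (20,30,40)])
    for c in range(u0-10,u0+11,2):
        r=np.where(m[int(v)-50:int(v)+12,c])[0]+int(v)-50; print(c,r.max() if len(r) else None,end="; ")
    print()
```

```text
tail [-192.9   31.9   35.5]
nose [-22.2  29.4  35.5]
pNL [-199.5   74.9   18.5]
pNR [-199.3  -11.8   18.5]
pFL [-18.5  73.8  18.5]
pFR [-19.5 -13.5  18.5]
ltab [-110.3   73.8   56.5]
rtab [-110.9   -9.2   56.5]
c1 [ -5.9 114.9  20. ]
c3 [-4.9 23.3 20. ]
c4 [ -5.7 -23.1  20. ]
c5 [ -6.4 -69.   20. ]
A [ 0.9 69.8 34.5]
B [   1.4 -114.4   34.5]
sc3.png 199.4208586404085 167.76987984817748 [(20, np.float64(161.4)), (30, np.float64(158.2)), (40, np.float64(154.9))]
189 132; 191 151; 193 152; 195 152; 197 152; 199 152; 201 155; 203 154; 205 153; 207 140; 209 139; 
sc5.png 136.95427846767075 173.6121811624634 [(20, np.float64(166.6)), (30, np.float64(163.0)), (40, np.float64(159.4))]
127 158; 129 160; 131 159; 133 154; 135 153; 137 153; 139 154; 141 141; 143 140; 145 139; 147 138;
```

The shuttle stands at y≈31, so about 7.6 mm remain. I'll repeat the push at the same height, ending at TCP y≈77.3.

Emit:
servo_tool(
  rows=[
    [-0.15,-0.05,0,0,0],
    [-0.35,-0.15,0,0,0],
    [-0.55,-0.25,0.05,0,0],
    [-0.75,-0.3,0.15,0,0],
    [-0.85,-0.4,0.25,0,0],
    [-0.85,-0.45,0.35,0,0],
    [-0.85,-0.5,0.35,0,0],
    [-0.85,-0.55,0.35,0,0],
    [-0.85,-0.58,0.35,0,0],
    [-0.85,-0.6,0.35,0,0],
    [-0.85,-0.61,0.35,0,0],
    [-0.85,-0.62,0.35,0,0],
    [-0.85,-0.63,0.35,0,0],
    [-0.85,-0.637,0.35,0,0],
    [-0.85,-0.643,0.35,0,0],
    [-0.85,-0.643,0.35,0,0],
    [-0.85,-0.643,0.35,0,0],
  ],
)

```text
time_s: 9.17
ee_pos: [554.4, 205.1, 12.9]
ee_rot: [180.0, 0.1, -175.2]
force: [-0.4, 1.8, 3.5]
gripper_width: 0.3
gripper_force: 1.6
```

Emit:
servo_tool(
  rows=[
    [0,0.05,0,0,0],
    [0,0.1,0,0,0],
    [0,0.2,-0.1,0,0],
    [0.1,0.3,-0.2,0,0],
    [0.25,0.4,-0.3,0,0],
    [0.4,0.5,-0.35,0,0],
    [0.6,0.5,-0.35,0,0],
    [0.75,0.5,-0.35,0,0],
    [0.9,0.5,-0.35,0,0],
    [0.95,0.5,-0.35,0,0],
    [0.95,0.5,-0.35,0,0],
  ],
)

```text
time_s: 10.08
ee_pos: [353.5, 288.3, 82.2]
ee_rot: [-179.9, -0.1, -175.1]
force: [-0.6, -0.2, -0.0]
gripper_width: 0.5
gripper_force: 0.0
```

Run:
```python
from h import *
s=state(); print(s["time_s"],rk(s["ee_pos"]),s["force"])
a=cv2.imread("pics/top5.png"); b=save("top","top6.png")[...,::-1]
# tube shift: phase correlation on the shuttle region, and tube saturation centroid per row
g=lambda i:cv2.cvtColor(np.ascontiguousarray(i),cv2.COLOR_BGR2GRAY).astype(np.float32)
A=g(a)[190:258,216:266]
r=cv2.matchTemplate(g(b)[188:260,205:290],A,cv2.TM_CCOEFF_NORMED); _,mx,_,l=cv2.minMaxLoc(r); print(mx,l[0]-11,l[1]-2)
y,x=l[1],l[0]; q=r[y,x-1:x+2]; print("subpix",l[0]-11+(q[0]-q[2])/(2*(q[0]+q[2]-2*q[1])))
ci=K("top"); print("mm/px",ray("top",240,225,35,ci)[1]-ray("top",241,225,35,ci)[1])
```

```text
10.0833 [-297.4  176.2   82.2] [-0.58676231 -0.17853351 -0.01978282]
0.9529324769973755 3 -1
subpix 3.342632
mm/px 2.255920948899785
```

The shuttle moved 7.5 mm, so it is at y≈23.4. Next I'll place the fingertip behind the tube's tail.

Emit:
servo_tool(
  rows=[
    [0,-0.15,0,0,0],
    [0,-0.33,0,0,0],
    [-0.05,-0.5,0,0,0],
    [-0.15,-0.65,0,0,0],
    [-0.25,-0.764,0.05,0,0],
    [-0.285,-0.764,0.15,0,0],
    [-0.285,-0.764,0.25,0,0],
    [-0.285,-0.764,0.35,0,0],
    [-0.285,-0.764,0.4,0,0],
    [-0.285,-0.764,0.42,0,0],
    [-0.285,-0.764,0.42,0,0],
    [-0.285,-0.764,0.42,0,0],
  ],
)

```text
time_s: 11.13
ee_pos: [427.3, 141.2, -1.3]
ee_rot: [180.0, 0.1, -175.2]
force: [-0.8, -0.2, -0.9]
gripper_width: 0.4
gripper_force: 0.0
```

Run:
```python
from h import *
s=state(); e=s["ee_pos"]; print(s["time_s"],rk(e),s["force"])
im=save("scene","sc6.png"); 
x0,y0=100,110; a=cv2.resize(im[y0:y0+120,x0:x0+160],(800,600),interpolation=2); cv2.imwrite("pics/crop7.png",a[...,::-1])
f=lambda p:tuple(np.round(((p[0]-x0+.5)*5-.5,(p[1]-y0+.5)*5-.5)))
for z in (0,20,30,40,50): print(z,f(proj("scene",[e[0],e[1],e[2]+z])), "front corner",f(proj("scene",[*(e[:2]-14*EX-12*EY),e[2]+z])))
```

```text
11.1333 [-236.1   23.5   -1.3] [-0.83807306 -0.22776654 -0.90664167]
0 (np.float64(419.0), np.float64(633.0)) front corner (np.float64(401.0), np.float64(659.0))
20 (np.float64(415.0), np.float64(599.0)) front corner (np.float64(396.0), np.float64(625.0))
30 (np.float64(412.0), np.float64(582.0)) front corner (np.float64(393.0), np.float64(608.0))
40 (np.float64(410.0), np.float64(565.0)) front corner (np.float64(390.0), np.float64(591.0))
50 (np.float64(408.0), np.float64(548.0)) front corner (np.float64(388.0), np.float64(573.0))
```

View pics/crop7.png

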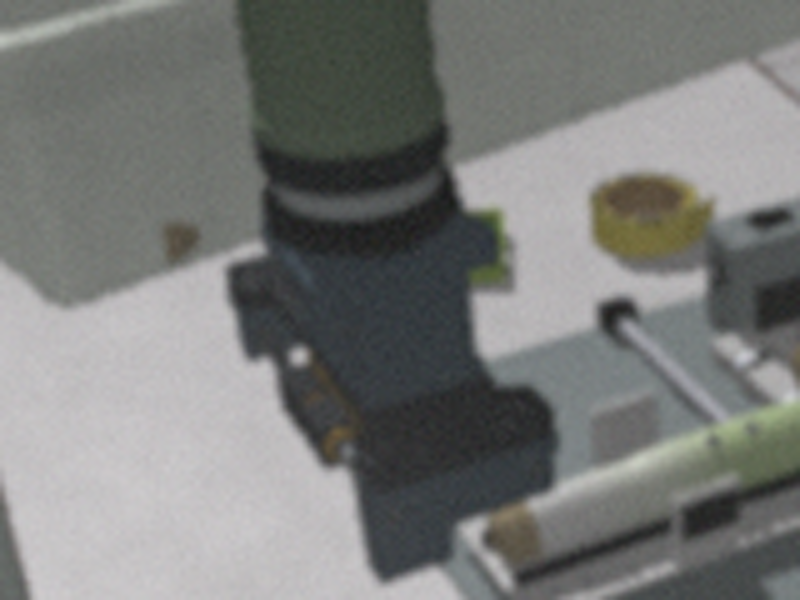

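The finger's lower front corner is at (385,580), which puts the tip at about z=44. I'll lower it 9 mm to tube-axis height and push the tube along x, stopping short of the catch.

Emit:
servo_tool(
  rows=[
    [0,0,0.03,0,0],
    [0,0,0.045,0,0],
    [-0.03,0,0.045,0,0],
    [-0.06,0,0.045,0,0],
    [-0.09,0,0.045,0,0],
    [-0.12,0,0.045,0,0],
    [-0.15,0,0.045,0,0],
    [-0.18,0,0.045,0,0],
    [-0.21,0,0.045,0,0],
    [-0.24,0,0.045,0,0],
    [-0.27,0,0.045,0,0],
    [-0.3,0,0.045,0,0],
    [-0.33,0,0.045,0,0],
    [-0.35,0,0.045,0,0],
    [-0.35,0,0.045,0,0],
  ],
)

```text
time_s: 12.43
ee_pos: [497.1, 147.1, -10.4]
ee_rot: [180.0, 0.1, -175.2]
force: [0.1, -0.6, 0.1]
gripper_width: 0.8
gripper_force: 0.0
```

Run:
```python
from h import *
s=state(); e=s["ee_pos"]; print(s["time_s"],rk(e),s["force"])
b=save("top","top7.png")
# green nose of tube: find rows of green in the gap-3 strip
ci=K("top"); h=cv2.cvtColor(b,cv2.COLOR_RGB2HSV)
for x in range(-30,180,10):
    p=O+x*EX; row=[]
    for y in (15,19,23,27,31):
        u,v=proj("top",[*(O+x*EX+y*EY),45],ci); row.append(tuple(int(k) for k in h[int(round(v)),int(round(u))]))
    print(x,row[0],row[2],row[4])
```

```text
12.4333 [-166.    23.6  -10.4] [ 0.13283329 -0.6460775   0.06776793]
-30 (46, 51, 124) (45, 54, 165) (46, 54, 192)
-20 (43, 63, 122) (44, 63, 171) (44, 62, 197)
-10 (46, 50, 122) (45, 57, 166) (44, 66, 193)
0 (43, 66, 124) (45, 67, 175) (45, 64, 199)
10 (44, 59, 116) (45, 62, 164) (44, 66, 194)
20 (43, 63, 121) (46, 63, 157) (45, 66, 182)
30 (68, 7, 156) (60, 3, 97) (29, 43, 118)
40 (80, 14, 109) (80, 8, 95) (84, 13, 96)
50 (90, 6, 158) (60, 3, 95) (0, 0, 93)
60 (70, 5, 161) (50, 8, 101) (84, 13, 96)
70 (70, 6, 139) (60, 5, 95) (53, 10, 98)
80 (75, 6, 169) (70, 8, 99) (75, 10, 98)
90 (72, 8, 160) (75, 11, 97) (70, 8, 98)
100 (83, 6, 157) (70, 8, 95) (90, 8, 92)
110 (70, 5, 165) (60, 3, 98) (75, 5, 96)
120 (90, 8, 162) (70, 8, 98) (30, 3, 93)
130 (102, 8, 157) (75, 5, 95) (60, 11, 97)
140 (90, 5, 156) (30, 3, 95) (120, 8, 96)
150 (68, 6, 158) (70, 8, 96) (83, 11, 94)
160 (68, 6, 159) (70, 8, 97) (75, 10, 99)
170 (90, 8, 122) (23, 167, 157) (60, 2, 118)
```

The nose is at x≈26, centred in gap 3, and tail ≈ TCP+16. I'll push on to the spring contact.

Emit:
servo_tool(
  rows=[
    [-0.03,0,0,0,0],
    [-0.08,0,0,0,0],
    [-0.13,0,0,0,0],
    [-0.18,0,0,0,0],
    [-0.23,0,0,0,0],
    [-0.28,0,0,0,0],
    [-0.33,0,0,0,0],
    [-0.38,0,0,0,0],
    [-0.43,0,0,0,0],
    [-0.48,0,0,0,0],
    [-0.53,0,0,0,0],
    [-0.58,0,0,0,0],
    [-0.62,0,0,0,0],
    [-0.66,0,0,0,0],
    [-0.69,0,0,0,0],
    [-0.72,0,0,0,0],
    [-0.74,0,0,0,0],
    [-0.76,0,0,0,0],
    [-0.77,0,0,0,0],
    [-0.77,0,0,0,0],
  ],
)

```text
time_s: 14.15
ee_pos: [648.7, 159.7, -10.8]
ee_rot: [-180.0, -0.1, -175.2]
force: [-1.4, 0.1, -1.2]
gripper_width: 0.3
gripper_force: 0.9
```

Emit:
servo_tool(
  rows=[
    [-0.01,0,0,0,0],
    [-0.018,0,0,0,0],
    [-0.024,0,0,0,0],
    [-0.024,0,0,0,0],
    [-0.024,0,0,0,0],
  ],
)

```text
time_s: 14.57
ee_pos: [648.5, 159.5, -11.5]
ee_rot: [-180.0, -0.6, -175.2]
force: [-10.5, -1.0, 2.0]
gripper_width: 0.6
gripper_force: 5.4
```

Firm stop reached (10.5 N). I'll retract straight back, then up and aside, and check.

Emit:
servo_tool(
  rows=[
    [0,0,0,0,0],
    [0.03,0,0,0,0],
    [0.08,0,0,0,0],
    [0.16,0,0,0,0],
    [0.3,0,-0.05,0,0],
    [0.45,0,-0.2,0,0],
    [0.6,0,-0.35,0,0],
    [0.75,0.1,-0.45,0,0],
    [0.9,0.3,-0.5,0,0],
    [1,0.5,-0.5,0,0],
    [1,0.7,-0.5,0,0],
    [1,0.9,-0.5,0,0],
    [1,0.9,-0.5,0,0],
    [1,0.9,-0.5,0,0],
    [1,0.9,-0.5,0,0],
    [1,0.9,-0.5,0,0],
  ],
)

```text
time_s: 15.9
ee_pos: [439.9, 321.6, 89.6]
ee_rot: [-180.0, 0.0, -175.3]
force: [0.4, 0.6, -0.3]
gripper_width: 0.8
gripper_force: 0.0
```

Run:
```python
from h import *
s=state(); e=s["ee_pos"]; print(s["time_s"],rk(e),s["force"])
b=save("top","top8.png"); a=cv2.cvtColor(cv2.imread("pics/top5.png"),cv2.COLOR_BGR2RGB)
ci=K("top")
# brown cap: centroid of saturated orange-brown pixels near each tail, on the mid-gap windows
for nm,im in (("now",b),("before",a)):
  h=cv2.cvtColor(im,cv2.COLOR_RGB2HSV)
  m=((h[...,0]>10)&(h[...,0]<24)&(h[...,1]>70)).astype(np.uint8)
  for g,y in (("A",69),("3",23),("B",-115)):
    u,v=proj("top",[*(O+5*EX+y*EY),40],ci); u,v=int(u),int(v)
    w=m[v-16:v+12,u-9:u+10]; yy,xx=np.nonzero(w)
    if len(yy)>5: print(nm,g,len(yy),rk(ray("top",xx.mean()+u-9,yy.mean()+v-16,42,ci)),"near edge",rk(ray("top",xx.mean()+u-9,np.percentile(yy,97)+v-16,36,ci)))
    else: print(nm,g,"none")
```

```text
15.9 [-208.6  202.2   89.6] [ 0.35061203  0.59343482 -0.31949502]
now A 16 [ 6.3 65.1 42. ] near edge [ 0.3 66.1 36. ]
now 3 14 [ 4.6 23.4 42. ] near edge [ 1.  23.9 36. ]
now B 20 [   5.1 -114.6   42. ] near edge [   1.3 -114.8   36. ]
before A 19 [ 4.4 67.1 42. ] near edge [-0.6 68.  36. ]
before 3 none
before B 17 [   4.  -112.6   42. ] near edge [  -0.9 -112.7   36. ]
```

The loose tube's tail lies in line with the two charging tubes' tails (x≈1, y≈23.5), so it is caught. Both charging tubes are unmoved and the arm is clear, so I'll hand the job in.

```bash
python3 -c "
from h import *
print(job_done())"
```

```text
the job is handed in; nothing more can be done
None
```

The tube is in the third gap from the power box; its near end lines up with the two charging tubes' ends to about 1 mm, so it should be behind the catch. I handed the job in at about 16 s, and no verdict came back.

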